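# Load a button in the tester with coarse and fine knob

### The job

Put the test load on the button that already lies in the button load tester: with the large lower knob alone raise the stage until the button just meets the foot above it, so that the gauge pointer has lifted off its rest mark but stays well short of the first long mark; then with the small upper knob bring the pointer to between the two long marks. Never let the pointer reach the overload dot past the long marks, keep the button where it lies on its anvil and the other things undisturbed, and let go of the tester.

Things in the scene. Friction and masses are not known exactly. Their poses are not given: they have to be found in the camera images.
- tester: White bench stand, fixed: base 250 x 150 x 18 mm, round column at its far end, on it a head 235 x 80 x 40 mm, its top 165 mm above the table. Origin on the table below the knobs' common vertical axis; x points from the knobs along the head to the column. Under the head a stage carries the anvil and, 120 mm to the tester's +y, a face-up dial gauge 72 mm across. Nothing near is above the knobs.
- coarse_grip (a point): On the axis of the large lower knob (ribbed grey cylinder, 60 mm diameter, 24 mm high) at half its height, 191 mm above the table; its underside is 14 mm clear of the head's top, around a 32 mm neck. Clockwise seen from above raises the stage, 10 mm per rad. Friction about 0.3 N m, more under load; it stays where it is left.
- coarse (a joint): Angle of the large lower knob in rad, 0 at the start, grows clockwise seen from above (stage goes up). Stops at -0.2 and 4.2. The button meets the foot after about 1.3 to 2.9 rad: the foot is set to a different length each time.
- fine_grip (a point): On the axis of the small upper knob (ribbed grey cylinder, 28 mm diameter, 34 mm high, standing on the large knob, coaxial with it), 24 mm above its underside, 10 mm below its top. Turns independently of the large knob. Clockwise seen from above lowers the foot, 2.5 mm per rad. Friction about 0.07 N m; it stays where it is left.
- fine (a joint): Angle of the small upper knob in rad, 0 at the start, grows clockwise seen from above (foot goes down). Stops at -1.5 and 5.0.
- fine_mark (a point): End of the white line on top of the small upper knob, 12 mm from its axis; turns with that knob.
- pointer (a joint): Load gauge reading, rad, clockwise from above; 0 = rest mark (points along the tester's +y). 0.3 rad per mm of anvil spring, 0.15 rad per N over a 2 N preload. 0 until the button meets the foot, then 3 per rad of large knob, 0.75 per rad of small knob. Long marks at 1.2 and 1.65, overload dot at 2.1, short marks 0, 0.3, 0.6, 0.9, 1.8, 2.4. 'Just meeting' is 0.06 to 0.75.
- pointer_tip (a point): Tip of the dark gauge pointer, 24 mm from the centre of the dial.
- button: Round dark wooden button blank, 36 mm diameter, 8 mm thick, loose, lying on the sprung steel anvil (60 mm diameter, top 56 mm above the table at the start) under the foot; rises with the stage. Origin at the centre of its underside.
- bobbin_a: Bystander: bobbin, 21 mm diameter, 11 mm high, on the tester's base plate.
- bobbin_b: Bystander: bobbin, 21 mm diameter, 11 mm high, on the tester's base plate.
- spool: Bystander: thread spool, 38 mm diameter, 50 mm high, beside the tester.
- pin_jar: Bystander: glass jar with a steel cap, 56 mm diameter, 60 mm high, beside the tester.
- scissors: Bystander: pair of scissors, about 200 mm long, 10 mm high, lying on the table; origin near the joint of the handles.
- tape_tin: Bystander: white round tin, 60 mm diameter, 22 mm high.
- button_box: Bystander: grey closed box, 120 x 90 x 40 mm.

How it is judged:
On the way, in this order (a step that is already met when the one before it is completed fails the run):
1. raised with the large knob alone, the button just meets the foot: pointer between 0.06 and 0.75 rad, small knob not yet turned (value of joint pointer between 0.06 and 0.75 rad and value of joint coarse above 0.8 rad and distance of fine_mark from where it was at the start of the episode below 0.004 m), for 0.3 s.
2. the small knob has brought the pointer between the long marks (value of joint pointer between 1.2 and 1.65 rad and value of joint fine above 0.45 rad), for 0.2 s.
At the end, for the whole second after the job is handed in: The pointer stands between the long marks (1.2 to 1.65 rad) with the small knob turned at least 0.45 rad clockwise from its start, the button still lies within 10 mm of the knob axis, and the tester is released (all of step 2 and horizontal distance between button and tester below 0.01 m); the robot touches nothing.
It fails at once if the pointer reaches the overload dot (2.1 rad) (value of joint pointer above 2.1 rad).
It fails at once if the button slides more than 10 mm off the axis (not (horizontal distance between button and tester below 0.01 m)).
It fails at once if a bystander is moved more than 15 mm (distance of any of bobbin_a, bobbin_b, spool, pin_jar, scissors, tape_tin, button_box from where it was at the start of the episode above 0.015 m).
It also fails if it takes over 72 s, if anything falls off the work surface, if the arm or the gripper's body presses on something with over 40 N, if the wrist force passes 120 N, or if a joint passes its speed limit or range.

### The arm

A 7-joint arm with a two-finger parallel gripper is mounted at the origin on the work surface. World frame = base frame: x ahead of the robot, y to its left, z up, the work surface at z = 0. Lengths are in m, angles in rad, forces in N, time in s.
With the tool pointing down it reaches from about 0.425 to 0.875 m from the base axis. Payload 4.7 kg.
Tool frame: the origin (TCP) lies at the very end of the fingers, on their centre line; the grasp point (between the pads) lies 19 mm behind it; z points along the fingers, y is the line along which they close (so a half turn about z gives the same grasp; the last joint's range is limited). The gripper opens to 87 mm and grips with 3 to 60 N. Pads are 19 mm wide; open, the fingers measure 117 mm over their backs; the gripper's body (75 mm by 190 mm) begins 51 mm behind the grasp point.
Start: joints at [1.173, 0.321, -0.07, 1.45, 0.023, 1.371, -0.057], TCP at [0.26, -0.596, 0.223] pointing down, gripper open.
Joint ranges: [-2.86, 2.86], [-0.3, 2.09], [-1.38, 1.24], [0.06, 2.45], [-1.56, 4.7], [0.09, 2.05], [-2.69, 2.69]. Speed limits (rad/s): [2.57, 2.57, 3.14, 3.14, 3.14, 3.14, 3.14].

### API

Orientations are given as a rotation vector (axis times angle).
In Python, from bench import ctrl gives the robot as it stands.
- The arm moves only by the tool jog_arm, never from a script. Its argument "commands" is a list of rows, each a list of 7 numbers: the opening, from 0 (shut) to 1 (fully open), then the shift along the world's x, y, z scaled (see below), then the turn, a rotation vector about the world's x, y, z scaled (see below). A call has exactly 5 rows; each row is the pose to reach, as a shift and turn from the pose commanded when the call began; what a row does not reach only later rows make up. The controller multiplies each number of a shift by 0.5 m and each number of a turn by 30 degrees. A row lasts 1/12 s, in which the tool goes at most 41.7 mm and 7.16 degrees, less where a joint would pass 70% of its speed; a pose out of reach is approached as far as the arm can. A call with a number of a shift or a turn outside -1 to 1 is refused whole. A call with a gripper value outside its range is refused whole. The fingers move at their own pace and stop on an object; "grip_force" is the grip in N (left out, the last holds). Time passes only in rows, so rows that repeat a pose let the fingers close, or fill a call up. It gives the time, the measured TCP pose, the force, the opening and the grip force at its end, in the units of the state.
- ctrl.get_state(): the state, without advancing time (a new reading comes with each control period).
- ctrl.get_image(name): name is "scene" or "top"; returns a dict with "frame" (384x512x3 uint8, red, green, blue), "vfov" (degrees; the focal length in pixels is half the picture's height over the tangent of half this angle, whatever the lens; pixels are square), "cx", "cy" (the principal point, pixels), "camera_from_world" (4x4, takes a point from world to camera coordinates). Camera axes: x right, y down, z forward; pixel columns grow to the right and rows downward; lengths in m; the calibration is good to about 2 mm. A picture is of the moment at which its call begins. There is no depth.
- ctrl.close_job(): hands the job in; it is judged then, once.
The state is a dict: "time": time; "joint_positions": joint angles; "qd": joint speeds; "joint_torque": joint torques, N m; "position": TCP position; "tool_rot": TCP orientation; "ft_force": force on the tool from outside, world axes, zero at the start; "torque": the same for the moment, N m; "grip_width": opening from 0.0 (shut) to 1.0 (fully open); "grip_force": force on a finger pad.
Only numpy, scipy, OpenCV 4.12 (cv2) and the standard library are available. Lean on these libraries where they do the work, as an engineer would, in place of code of your own. Each camera call takes 0.05 s, during which the arm holds its last target. There are 200 camera calls.

## Working session

There is one attempt and no reset: what is moved stays moved. The work goes in short steps, Python scripts to look and compute and a tool call to move; the robot and the scene stay as the last step left them, time stands still between calls to the robot, and variables do not carry over. Pictures are saved under pics/ and viewed, at most 10 in all, crops included, and the job is handed in when it is done.

Besides the shell and the picture viewer there is one more tool, called as a command line: name --pt "numbers of a row" for each row, then --argument value for the rest. jog_arm: Moves the arm, as the interface text tells. Shifts and turns lie within -1 to 1; 1 stands for 0.5 m of shift or 30 degrees of turn. Its arguments: {"type":"object","properties":{"commands":{"type":"array","items":{"type":"array","items":{"type":"number","minimum":-1,"maximum":1}}},"grip_force":{"type":"number"}},"required":["commands"]}

```bash
mkdir -p pics; ls
python3 - <<'E'
from bench import ctrl
import cv2,numpy as np
s=ctrl.get_state();print({k:np.round(v,3).tolist() for k,v in s.items()})
for n in("scene","top"):
    d=ctrl.get_image(n);cv2.imwrite(f"pics/{n}0.png",d["frame"][:,:,::-1]);print(n,d["vfov"],d["cx"],d["cy"],np.round(d["camera_from_world"],4).tolist())
E
```

```text
pics
{'time': 0.0, 'joint_positions': [1.173, 0.322, -0.07, 1.452, 0.023, 1.371, -0.057], 'qd': [0.002, 0.001, -0.0, 0.0, 0.001, -0.002, 0.0], 'joint_torque': [-0.001, -49.13, -0.404, -31.253, -0.064, 0.044, 0.0], 'position': [0.26, -0.595, 0.221], 'tool_rot': [-3.073, -0.642, 0.001], 'ft_force': [-0.405, 0.213, 0.804], 'torque': [-0.038, 0.002, 0.018], 'grip_force': 0.0, 'grip_width': 1.003}
scene 50.09808133194931 251.5374267950618 194.62411883632805 [[0.6404, 0.7677, 0.0218, -0.3492], [0.4673, -0.367, -0.8044, -0.1103], [-0.6095, 0.5253, -0.5937, 1.4697], [0.0, 0.0, 0.0, 1.0]]
top 53.192187628931514 250.26193868437483 191.0779693605294 [[-0.0169, -0.9997, 0.0172, -0.0033], [-0.995, 0.0151, -0.0986, 0.5245], [0.0983, -0.0188, -0.995, 1.2279], [0.0, 0.0, 0.0, 1.0]]
```

View pics/scene0.png

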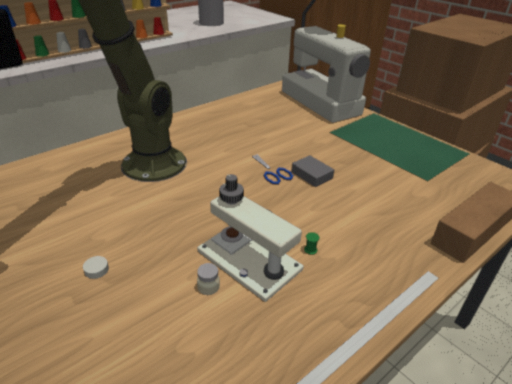

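View pics/top0.png

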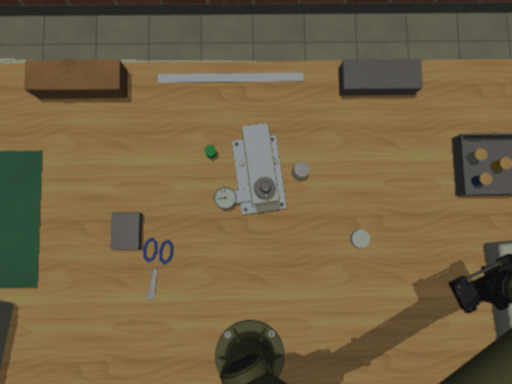

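Scene: the tester is in the middle, its knobs at (231,190) in scene and about (264,186) in top. In top the dial is at (225,198), jar (301,171), spool (210,152), tin (360,239), scissors and box at left.

```bash
cat > h.py <<'E'
from bench import ctrl
import cv2,numpy as np
def K(d):
    f=d["frame"].shape[0]/2/np.tan(np.radians(d["vfov"])/2);return f
def back(d,u,v,z):
    T=d["camera_from_world"];R,t=T[:3,:3],T[:3,3];c=-R.T@t
    r=R.T@np.array([(u-d["cx"])/K(d),(v-d["cy"])/K(d),1]);return c+r*(z-c[2])/r[2]
def proj(d,p):
    T=d["camera_from_world"];q=T[:3,:3]@p+T[:3,3];return q[:2]/q[2]*K(d)+[d["cx"],d["cy"]]
def crop(d,u,v,w,h,s,name):
    f=d["frame"][v:v+h,u:u+w,::-1];cv2.imwrite("pics/"+name,cv2.resize(f,None,fx=s,fy=s,interpolation=cv2.INTER_CUBIC))
E
python3 - <<'E'
from h import *
a=ctrl.get_image("top");b=ctrl.get_image("scene")
f=np.zeros((600,800,3),np.uint8)
A=cv2.resize(a["frame"][115:220,205:285],None,fx=5,fy=5,interpolation=cv2.INTER_CUBIC);B=cv2.resize(b["frame"][165:285,190:270],None,fx=5,fy=5,interpolation=cv2.INTER_CUBIC)
f[:525,:400]=A;f[:600,400:]=B
cv2.imwrite("pics/c1.png",f[:,:,::-1])
E
```

```text
(no output)
```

View pics/c1.png

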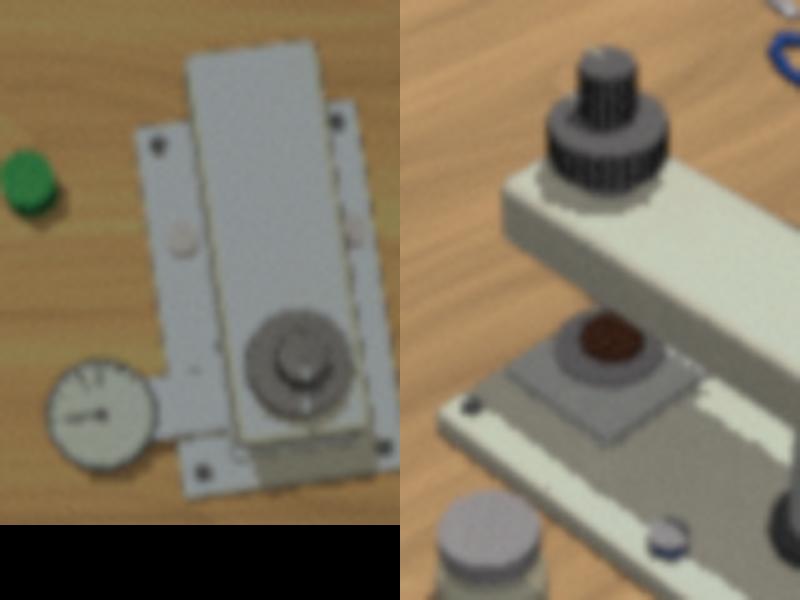

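Run:
```python
from h import *
a=ctrl.get_image("top");b=ctrl.get_image("scene")
T=lambda x,y,z:back(a,205+x/5-.4,115+y/5-.4,z)
S=lambda x,y,z:back(b,190+(x-400)/5-.4,165+y/5-.4,z)
r=lambda p:np.round(p,4).tolist()
print("cam",r(-a["camera_from_world"][:3,:3].T@a["camera_from_world"][:3,3]))
print("small",r(T(304,357,.237)),r(S(608,62,.237)))
print("largeR",r(T(245,362,.203)),r(T(353,362,.203)),r(S(547,135,.191)),r(S(669,135,.191)))
print("head",[r(T(*p,.165)) for p in[(188,55),(312,40),(368,428),(240,440)]])
print("base",[r(T(*p,.018)) for p in[(137,128),(352,103),(187,497)]])
print("dial",r(T(103,413,.07)),r(T(68,417,.07)))
for n,d,o in(("top",a,(205,115,0)),("scene",b,(190,165,400))):
    for x,y in[r(T(304,357,.237))[:2]]:
        for z in(.237,.203): q=proj(d,np.array([x,y,z]));print(n,z,(q[0]-o[0]+.4)*5+o[2],(q[1]-o[1]+.4)*5)
```

```text
cam [0.4011, 0.0118, 1.2735]
small [0.5168, -0.0492, 0.237] [0.5166, -0.0466, 0.237]
largeR [0.5183, -0.0179, 0.203] [0.5173, -0.0787, 0.203] [0.495, -0.0685, 0.191] [0.5323, -0.0209, 0.191]
head [[0.7053, 0.0114, 0.165], [0.7135, -0.0621, 0.165], [0.4828, -0.0897, 0.165], [0.477, -0.0153, 0.165]]
base [[0.6964, 0.0461, 0.018], [0.7116, -0.0977, 0.018], [0.4503, 0.0164, 0.018]]
dial [0.5019, 0.0683, 0.07] [0.4997, 0.0903, 0.07]
top 0.237 304.05006969802525 356.98873272748915
top 0.203 300.6331103917436 363.75069197904213
scene 0.237 603.9599413489918 64.06958250083915
scene 0.203 604.5670125545198 121.50715930725522
```

Knob axis is at about (0.517, −0.048) and the head yaw is about 6.7°; the two cameras and the head outline agree. I'll approach above the knobs and pre-rotate counter-clockwise.

jog_arm --pt "1 0.128 0.274 0.16 0 0 1" --pt "1 0.128 0.274 0.16 0 0 1" --pt "1 0.128 0.274 0.16 0 0 1" --pt "1 0.128 0.274 0.16 0 0 1" --pt "1 0.128 0.274 0.16 0 0 1" --grip_force 40

```text
time: 0.72
position: [0.3305, -0.453, 0.3076]
tool_rot: [2.788, 1.435, 0.007]
ft_force: [1.2, -0.7, 1.4]
grip_width: 0.996
grip_force: 0.0
```

jog_arm --pt "1 0.128 0.274 0 0 0 1" --pt "1 0.128 0.274 0 0 0 1" --pt "1 0.128 0.274 0 0 0 1" --pt "1 0.128 0.274 0 0 0 1" --pt "1 0.128 0.274 0 0 0 1"

```text
time: 1.13
position: [0.392, -0.3151, 0.3034]
tool_rot: [2.325, 2.111, 0.004]
ft_force: [0.4, 0.9, 0.8]
grip_width: 0.997
grip_force: 0.0
```

jog_arm --pt "1 0.128 0.274 0 0 0 1" --pt "1 0.128 0.274 0 0 0 1" --pt "1 0.128 0.274 0 0 0 1" --pt "1 0.128 0.274 0 0 0 1" --pt "1 0.128 0.274 0 0 0 1"

```text
time: 1.55
position: [0.4549, -0.1782, 0.3031]
tool_rot: [1.701, 2.64, 0.004]
ft_force: [-0.6, 1.0, 0.0]
grip_width: 1.001
grip_force: 0.0
```

jog_arm --pt "1 0.13 0.274 0 0 0 1" --pt "1 0.13 0.274 0 0 0 1" --pt "1 0.13 0.274 0 0 0 1" --pt "1 0.13 0.274 0 0 0 1" --pt "1 0.13 0.274 0 0 0 1"

```text
time: 1.97
position: [0.5189, -0.0413, 0.3028]
tool_rot: [0.961, 2.99, 0.006]
ft_force: [-0.1, 1.0, -0.9]
grip_width: 1.001
grip_force: 0.0
```

jog_arm --pt "1 0 0 0 0 0 1" --pt "1 0 0 0 0 0 1" --pt "1 0 0 0 0 0 1" --pt "1 0 0 0 0 0 1" --pt "1 0 0 0 0 0 1"

```text
time: 2.38
position: [0.517, -0.0496, 0.3024]
tool_rot: [-0.175, -3.137, 0.001]
ft_force: [-0.1, -0.5, -1.3]
grip_width: 1.004
grip_force: 0.0
```

jog_arm --pt "1 0 0 0 0 0 0.36" --pt "1 0 0 0 0 0 0.36" --pt "1 0 0 0 0 0 0.36" --pt "1 0 0 0 0 0 0.36" --pt "1 0 0 0 0 0 0.36"

```text
time: 2.8
position: [0.5171, -0.0483, 0.3025]
tool_rot: [0.114, -3.139, 0.0]
ft_force: [0.6, 0.3, 0.4]
grip_width: 1.002
grip_force: 0.0
```

jog_arm --pt "1 0 0 -0.05 0 0 0" --pt "1 0 0 -0.1 0 0 0" --pt "1 0 0 -0.15 0 0 0" --pt "1 0 0 -0.2 0 0 0" --pt "1 0 0 -0.255 0 0 0"

```text
time: 3.22
position: [0.5174, -0.048, 0.1745]
tool_rot: [-0.116, 3.138, -0.001]
ft_force: [1.3, -0.5, 0.2]
grip_width: 0.999
grip_force: 0.0
```

jog_arm --pt "0.8 0 0 0 0 0 0" --pt "0.75 0 0 0 0 0 0" --pt "0.72 0 0 0 0 0 0" --pt "0.72 0 0 0 0 0 0" --pt "0.72 0 0 0 0 0 0" --grip_force 40

```text
time: 3.63
position: [0.5184, -0.0478, 0.177]
tool_rot: [-0.12, 3.136, -0.001]
ft_force: [-0.5, 0.6, -0.2]
grip_width: 0.748
grip_force: 0.0
```

Run:
```python
from h import *
s=ctrl.get_state();print(s["joint_positions"],s["position"],s["ft_force"],s["torque"])
a=ctrl.get_image("top");b=ctrl.get_image("scene")
f=np.zeros((600,800,3),np.uint8)
f[:600,:400]=cv2.resize(a["frame"][110:230,205:285],None,fx=5,fy=5,interpolation=cv2.INTER_CUBIC)
f[:600,400:]=cv2.resize(b["frame"][135:255,190:270],None,fx=5,fy=5,interpolation=cv2.INTER_CUBIC)
cv2.imwrite("pics/c2.png",f[:,:,::-1])
```

```text
[ 0.66846221  0.11513391 -0.66547605  1.81412842  0.07586889  1.2345498
  1.628416  ] [ 0.51837768 -0.04778463  0.17695583] [-0.51988426  0.58504234 -0.18586233] [ 0.17104504 -0.09386217  0.02674395]
```

View pics/c2.png

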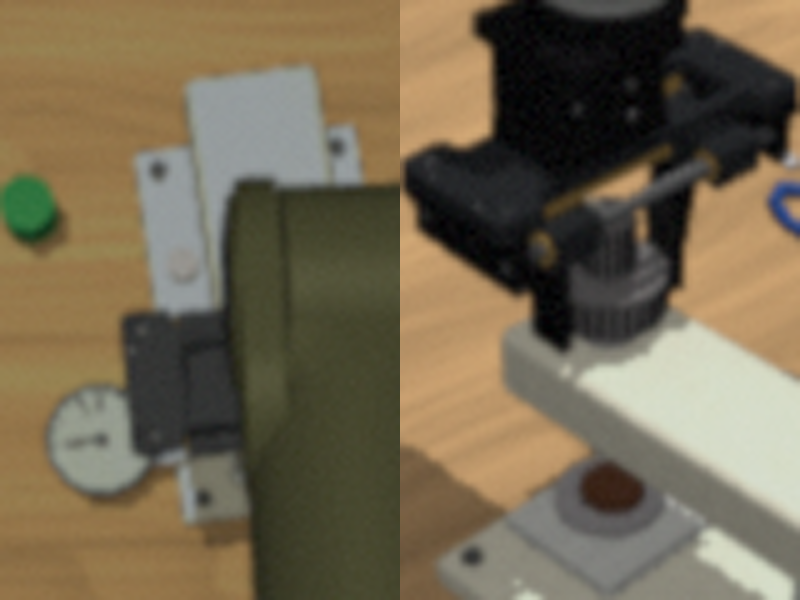

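Picture c2: the fingers straddle the large knob at mid-height and the palm clears the small knob. Pointer is still on the rest mark, dial centre at crop (100,438). Closing.

jog_arm --pt "0.7 0 0 0 0 0 0" --pt "0.68 0 0 0 0 0 0" --pt "0.65 0 0 0 0 0 0" --pt "0.6 0 0 0 0 0 0" --pt "0.6 0 0 0 0 0 0" --grip_force 40

```text
time: 4.15
position: [0.5173, -0.0479, 0.1754]
tool_rot: [-0.12, 3.139, -0.001]
ft_force: [0.2, -0.4, 2.6]
grip_width: 0.682
grip_force: 40.0
```

jog_arm --pt "0.6 0 0 0 0 0 0" --pt "0.6 0 0 0 0 0 0" --pt "0.6 0 0 0 0 0 -0.1" --pt "0.6 0 0 0 0 0 -0.2" --pt "0.6 0 0 0 0 0 -0.3"

```text
time: 4.57
position: [0.5174, -0.0478, 0.1754]
tool_rot: [0.129, 3.138, -0.001]
ft_force: [-0.7, -0.4, 3.4]
grip_width: 0.682
grip_force: 40.0
```

jog_arm --pt "0.6 0 0 0 0 0 -0.2" --pt "0.6 0 0 0 0 0 -0.4" --pt "0.6 0 0 0 0 0 -0.6" --pt "0.6 0 0 0 0 0 -0.8" --pt "0.6 0 0 0 0 0 -1"

```text
time: 4.98
position: [0.5174, -0.0478, 0.1754]
tool_rot: [0.94, 2.997, -0.001]
ft_force: [-1.2, -1.8, 2.7]
grip_width: 0.68
grip_force: 40.0
```

jog_arm --pt "0.6 0 0 0 0 0 -0.2" --pt "0.6 0 0 0 0 0 -0.4" --pt "0.6 0 0 0 0 0 -0.6" --pt "0.6 0 0 0 0 0 -0.8" --pt "0.6 0 0 0 0 0 -0.9"

```text
time: 5.4
position: [0.5174, -0.0478, 0.1754]
tool_rot: [1.613, 2.695, -0.0]
ft_force: [1.1, -0.6, 2.9]
grip_width: 0.685
grip_force: 40.0
```

```bash
cat >> h.py <<'E'
def heading(s):  # tool y azimuth deg
    R=cv2.Rodrigues(np.array(s["tool_rot"]))[0];return np.degrees(np.arctan2(R[1,1],R[0,1]))
def gauge(name=None,nimg=6):
    """pointer angle: darkest radial direction around the dial centre, averaged pictures"""
    d=ctrl.get_image("top");g=np.mean([d["frame"].astype(float)]+[ctrl.get_image("top")["frame"].astype(float) for _ in range(nimg-1)],0).mean(2).astype(np.float32)
    G=cv2.resize(g[170:225,200:255],None,fx=10,fy=10,interpolation=cv2.INTER_CUBIC)
    if name: cv2.imwrite("pics/"+name,np.clip(G,0,255).astype(np.uint8))
    return d,g,G
E
python3 - <<'E'
from h import *
s=ctrl.get_state();print(heading(s),s["joint_positions"][6],s["ft_force"],s["torque"])
d,g,G=gauge()
np.save("g1.npy",g)
a=np.clip(cv2.resize(g[170:225,200:255],None,fx=8,fy=8,interpolation=cv2.INTER_CUBIC),0,255).astype(np.uint8)
b=cv2.resize(cv2.cvtColor(ctrl.get_image("scene")["frame"],cv2.COLOR_RGB2GRAY)[175:265,195:265],None,fx=5,fy=5,interpolation=cv2.INTER_CUBIC)
f=np.zeros((450,790),np.uint8);f[:440,:440]=a;f[:450,440:]=b
cv2.imwrite("pics/c3.png",f)
E
```

```text
28.177982710494064 0.48140999156182557 [ 1.06350045 -0.55558049  2.89394552] [-0.17903694  0.02443261  0.37046558]
```

View pics/c3.png

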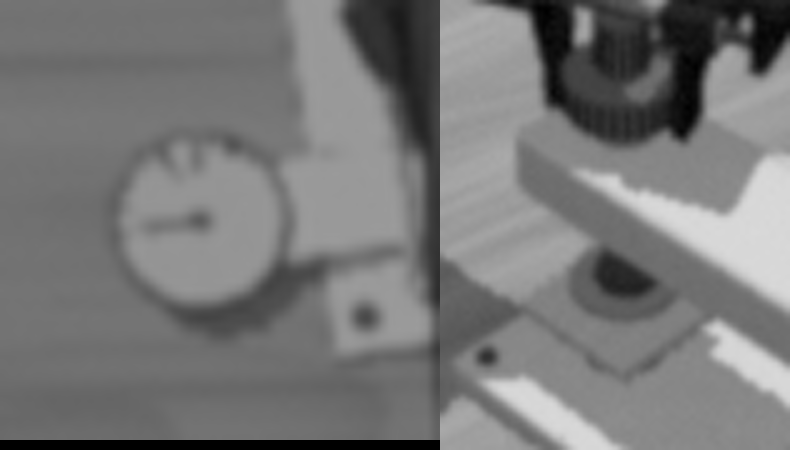

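Picture c3: the stage has risen (button and anvil higher) and the pointer is still at rest, pivot at about px (225,197.5) and tip to the left. Adding an automatic gauge reading.

```bash
cat >> h.py <<'E'
def read(g,c0=(225,197.4)):
    G=cv2.GaussianBlur(g.astype(np.float32),(0,0),.8)
    x0,y0=int(c0[0]),int(c0[1]);P=-G[y0-2:y0+4,x0-2:x0+4];w=np.clip(P-np.sort(P.ravel())[-12],0,None)
    ys,xs=np.mgrid[y0-2:y0+4,x0-2:x0+4];c=((w*xs).sum()/w.sum(),(w*ys).sum()/w.sum())
    th=np.radians(np.arange(-60,200,1.));r=np.arange(3,6.6,.25)
    X=(c[0]-np.outer(np.cos(th),r)).astype(np.float32);Y=(c[1]-np.outer(np.sin(th),r)).astype(np.float32)
    p=cv2.remap(g.astype(np.float32),X,Y,cv2.INTER_CUBIC).mean(1);p=np.median(p)-p
    k=p.argmax();m=slice(max(k-20,0),k+21);q=np.clip(p[m]-p[k]*.3,0,None)
    return np.round(c,2),(th[m]*q).sum()/q.sum(),p[k]
E
cat > m.py <<'E'
from h import *
s=ctrl.get_state();d,g,G=gauge(nimg=4);c,a,k=read(g);_,a1,_=read(np.load("g1.npy"))
print("t",s["time"],"hd",heading(s),"F",np.round(s["ft_force"],1),"Tz",round(s["torque"][2],2),"c",c,"raw",round(a,3),"pointer",round(a-a1,3),"contrast",round(k,1))
E
python3 m.py; python3 -c "
from h import *
print(read(np.load('g1.npy')))"
```

```text
t 5.75 hd 28.430417698732867 F [-1.  -0.5  4.6] Tz -0.05 c [224.24 197.15] raw -0.127 pointer 0.002 contrast 28.2
(array([224.24, 197.14]), np.float64(-0.12922766540721273), np.float32(28.595451))
```

jog_arm --pt "0.6 0 0 0 0 0 -0.1" --pt "0.6 0 0 0 0 0 -0.2" --pt "0.6 0 0 0 0 0 -0.3" --pt "0.6 0 0 0 0 0 -0.35" --pt "0.6 0 0 0 0 0 -0.35"

```text
time: 6.37
position: [0.5174, -0.0478, 0.1754]
tool_rot: [1.848, 2.539, 0.0]
ft_force: [0.4, -0.9, 5.4]
grip_width: 0.68
grip_force: 40.0
```

```bash
python3 m.py
```

```text
t 6.3667 hd 17.894332570140186 F [ 0.4 -0.9  5.4] Tz 0.05 c [224.28 197.15] raw -0.109 pointer 0.02 contrast 24.9
```

jog_arm --pt "0.6 0 0 0 0 0 -0.1" --pt "0.6 0 0 0 0 0 -0.2" --pt "0.6 0 0 0 0 0 -0.3" --pt "0.6 0 0 0 0 0 -0.35" --pt "0.6 0 0 0 0 0 -0.35"

```text
time: 6.98
position: [0.5175, -0.0478, 0.1754]
tool_rot: [2.073, 2.359, 0.0]
ft_force: [0.4, -1.3, 5.6]
grip_width: 0.678
grip_force: 40.0
```

```bash
python3 m.py
```

```text
t 6.9833 hd 7.387935758241287 F [ 0.4 -1.3  5.6] Tz 0.06 c [224.18 196.97] raw -0.145 pointer -0.015 contrast 24.9
```

jog_arm --pt "0.6 0 0 0 0 0 -0.1" --pt "0.6 0 0 0 0 0 -0.2" --pt "0.6 0 0 0 0 0 -0.3" --pt "0.6 0 0 0 0 0 -0.35" --pt "0.6 0 0 0 0 0 -0.35"

```text
time: 7.6
position: [0.5175, -0.0477, 0.1754]
tool_rot: [2.28, 2.16, 0.0]
ft_force: [0.5, -2.7, 5.6]
grip_width: 0.681
grip_force: 40.0
```

```bash
python3 m.py
```

```text
t 7.6 hd -3.1053721274319974 F [ 0.5 -2.7  5.6] Tz -0.0 c [224.04 196.94] raw -0.15 pointer -0.021 contrast 28.2
```

jog_arm --pt "0.6 0 0 0 0 0 -0.1" --pt "0.6 0 0 0 0 0 -0.2" --pt "0.6 0 0 0 0 0 -0.3" --pt "0.6 0 0 0 0 0 -0.35" --pt "0.6 0 0 0 0 0 -0.35"

```text
time: 8.22
position: [0.5175, -0.0478, 0.1754]
tool_rot: [2.468, 1.942, 0.001]
ft_force: [-0.0, -0.9, 5.0]
grip_width: 0.681
grip_force: 40.0
```

```bash
python3 m.py
```

```text
t 8.2167 hd -13.601040675877782 F [-0.  -0.9  5. ] Tz 0.04 c [224.05 196.87] raw -0.168 pointer -0.039 contrast 27.9
```

jog_arm --pt "0.6 0 0 0 0 0 -0.1" --pt "0.6 0 0 0 0 0 -0.2" --pt "0.6 0 0 0 0 0 -0.3" --pt "0.6 0 0 0 0 0 -0.35" --pt "0.6 0 0 0 0 0 -0.35"

```text
time: 8.83
position: [0.5175, -0.0478, 0.1754]
tool_rot: [2.635, 1.708, 0.001]
ft_force: [0.1, -0.8, 6.6]
grip_width: 0.682
grip_force: 40.0
```

```bash
python3 m.py
```

```text
t 8.8333 hd -24.095364922250088 F [ 0.1 -0.8  6.6] Tz 0.08 c [223.98 196.96] raw -0.128 pointer 0.002 contrast 27.2
```

jog_arm --pt "0.6 0 0 0 0 0 -0.1" --pt "0.6 0 0 0 0 0 -0.2" --pt "0.6 0 0 0 0 0 -0.3" --pt "0.6 0 0 0 0 0 -0.35" --pt "0.6 0 0 0 0 0 -0.35"

```text
time: 9.45
position: [0.5175, -0.0478, 0.1754]
tool_rot: [2.781, 1.46, 0.001]
ft_force: [0.5, -0.8, 5.3]
grip_width: 0.681
grip_force: 40.0
```

```bash
python3 m.py
```

```text
t 9.45 hd -34.598917133051195 F [ 0.5 -0.8  5.3] Tz 0.08 c [224.07 196.89] raw -0.14 pointer -0.011 contrast 28.0
```

jog_arm --pt "0.6 0 0 0 0 0 -0.1" --pt "0.6 0 0 0 0 0 -0.2" --pt "0.6 0 0 0 0 0 -0.3" --pt "0.6 0 0 0 0 0 -0.35" --pt "0.6 0 0 0 0 0 -0.35"

```text
time: 10.07
position: [0.5175, -0.0478, 0.1753]
tool_rot: [2.903, 1.2, 0.001]
ft_force: [0.8, -1.1, 5.2]
grip_width: 0.682
grip_force: 40.0
```

```bash
python3 m.py
```

```text
t 10.0667 hd -45.08660025399579 F [ 0.8 -1.1  5.2] Tz 0.03 c [224.13 196.91] raw -0.115 pointer 0.014 contrast 28.7
```

jog_arm --pt "0.6 0 0 0 0 0 -0.1" --pt "0.6 0 0 0 0 0 -0.2" --pt "0.6 0 0 0 0 0 -0.3" --pt "0.6 0 0 0 0 0 -0.35" --pt "0.6 0 0 0 0 0 -0.35"

```text
time: 10.68
position: [0.5175, -0.0478, 0.1754]
tool_rot: [3.0, 0.929, 0.001]
ft_force: [-0.1, -1.6, 4.9]
grip_width: 0.682
grip_force: 40.0
```

```bash
python3 m.py
python3 - <<'E'
from h import *
d,g,G=gauge(nimg=3)
a=np.clip(cv2.resize(g[170:225,200:255],None,fx=8,fy=8,interpolation=cv2.INTER_CUBIC),0,255).astype(np.uint8)
b=cv2.resize(cv2.cvtColor(ctrl.get_image("scene")["frame"],cv2.COLOR_RGB2GRAY)[175:265,195:265],None,fx=5,fy=5,interpolation=cv2.INTER_CUBIC)
f=np.zeros((450,790),np.uint8);f[:440,:440]=a;f[:450,440:]=b
cv2.imwrite("pics/c4.png",f)
E
```

```text
t 10.6833 hd -55.584246676190666 F [-0.1 -1.6  4.9] Tz 0.07 c [224.   196.76] raw -0.137 pointer -0.008 contrast 24.1
```

View pics/c4.png

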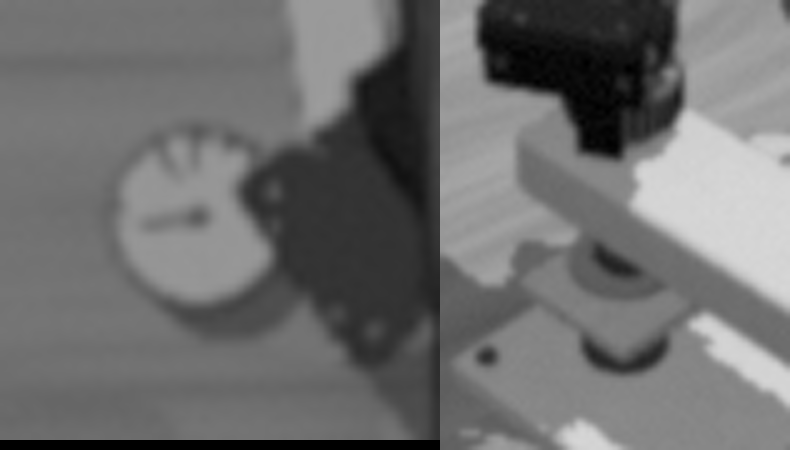

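Picture c4: the stage is well up, the pointer is still at rest (tip at crop (140,225)), and the dial is still readable beside the gripper. Continuing.

jog_arm --pt "0.6 0 0 0 0 0 -0.1" --pt "0.6 0 0 0 0 0 -0.2" --pt "0.6 0 0 0 0 0 -0.3" --pt "0.6 0 0 0 0 0 -0.35" --pt "0.6 0 0 0 0 0 -0.35"

```text
time: 11.5
position: [0.5175, -0.0479, 0.1754]
tool_rot: [3.073, 0.651, 0.001]
ft_force: [1.5, -1.5, 4.1]
grip_width: 0.676
grip_force: 40.0
```

```bash
python3 m.py
```

```text
t 11.5 hd -66.07862302624346 F [ 1.5 -1.5  4.1] Tz 0.08 c [223.94 196.54] raw 0.27 pointer 0.4 contrast 24.0
```

Pointer reads 0.40, so step 1's window is met. Holding briefly, then releasing, rising to the small knob and rewinding the wrist counter-clockwise.

jog_arm --pt "0.6 0 0 0 0 0 0" --pt "0.6 0 0 0 0 0 0" --pt "0.6 0 0 0 0 0 0" --pt "0.6 0 0 0 0 0 0" --pt "0.6 0 0 0 0 0 0"

```text
time: 12.12
position: [0.5175, -0.0479, 0.1754]
tool_rot: [3.073, 0.652, 0.001]
ft_force: [0.8, -1.1, 4.4]
grip_width: 0.679
grip_force: 40.0
```

jog_arm --pt "0.9 0 0 0 0 0 0" --pt "0.95 0 0 0 0 0 0" --pt "0.95 0 0 0 0 0 0" --pt "0.95 0 0 0 0 0 0" --pt "0.95 0 0 0 0 0 0"

```text
time: 12.53
position: [0.5167, -0.0475, 0.1745]
tool_rot: [-3.073, -0.651, 0.002]
ft_force: [-0.1, 1.1, 0.5]
grip_width: 0.922
grip_force: 0.0
```

jog_arm --pt "0.95 0 0 0.02 0 0 0" --pt "0.95 0 0 0.04 0 0 0" --pt "0.95 0 0 0.06 0 0 0" --pt "0.95 0 0 0.068 0 0 0" --pt "0.95 0 0 0.068 0 0 0"

```text
time: 12.95
position: [0.5183, -0.0478, 0.2112]
tool_rot: [3.072, 0.65, 0.005]
ft_force: [1.3, -0.3, 0.5]
grip_width: 0.945
grip_force: 0.0
```

jog_arm --pt "0.95 0 0 0 0 0 0.2" --pt "0.95 0 0 0 0 0 0.4" --pt "0.95 0 0 0 0 0 0.6" --pt "0.95 0 0 0 0 0 0.8" --pt "0.95 0 0 0 0 0 1"

```text
time: 13.37
position: [0.517, -0.0477, 0.209]
tool_rot: [-2.797, -1.431, 0.0]
ft_force: [-0.0, -0.7, 0.0]
grip_width: 0.954
grip_force: 0.0
```

jog_arm --pt "0.9 0 0 0 0 0 0.2" --pt "0.8 0 0 0 0 0 0.4" --pt "0.8 0 0 0 0 0 0.6" --pt "0.7 0 0 0 0 0 0.8" --pt "0.7 0 0 0 0 0 1"

```text
time: 13.78
position: [0.517, -0.0477, 0.2089]
tool_rot: [-2.331, -2.106, 0.0]
ft_force: [-0.6, 0.9, -0.3]
grip_width: 0.741
grip_force: 0.0
```

jog_arm --pt "0.6 0 0 0 0 0 0.2" --pt "0.5 0 0 0 0 0 0.4" --pt "0.5 0 0 0 0 0 0.6" --pt "0.5 0 0 0 0 0 0.8" --pt "0.5 0 0 0 0 0 1"

```text
time: 14.2
position: [0.517, -0.0477, 0.2089]
tool_rot: [-1.706, -2.637, 0.0]
ft_force: [-0.3, -0.5, -0.4]
grip_width: 0.515
grip_force: 0.0
```

```bash
python3 m.py; python3 -c "
from bench import ctrl
print(ctrl.get_state()['joint_positions'],ctrl.get_state()['position'])"
```

```text
t 14.2 hd 24.192327567328576 F [-0.3 -0.5 -0.4] Tz -0.01 c [223.95 196.55] raw 0.275 pointer 0.404 contrast 25.0
[ 0.57912809  0.08064649 -0.56231855  1.77436773  0.04460776  1.29927782
  0.42030109] [ 0.51706042 -0.04773791  0.20899139]
```

jog_arm --pt "0.4 0 0 0 0 0 0" --pt "0.35 0 0 0 0 0 0" --pt "0.3 0 0 0 0 0 0" --pt "0.25 0 0 0 0 0 0" --pt "0.25 0 0 0 0 0 0" --grip_force 20

```text
time: 14.82
position: [0.5173, -0.0476, 0.2091]
tool_rot: [1.714, 2.633, 0.0]
ft_force: [-0.5, -0.3, -0.8]
grip_width: 0.317
grip_force: 20.0
```

jog_arm --pt "0.25 0 0 0 0 0 0" --pt "0.25 0 0 0 0 0 0" --pt "0.25 0 0 0 0 0 -0.2" --pt "0.25 0 0 0 0 0 -0.4" --pt "0.25 0 0 0 0 0 -0.6"

```text
time: 15.23
position: [0.5174, -0.0476, 0.2091]
tool_rot: [2.11, 2.327, 0.001]
ft_force: [1.3, -0.2, -1.3]
grip_width: 0.315
grip_force: 20.0
```

jog_arm --pt "0.25 0 0 0 0 0 -0.2" --pt "0.25 0 0 0 0 0 -0.4" --pt "0.25 0 0 0 0 0 -0.6" --pt "0.25 0 0 0 0 0 -0.8" --pt "0.25 0 0 0 0 0 -0.9"

```text
time: 15.65
position: [0.5175, -0.0476, 0.2091]
tool_rot: [2.594, 1.771, 0.001]
ft_force: [1.8, 1.0, -1.4]
grip_width: 0.317
grip_force: 20.0
```

```bash
python3 m.py
```

```text
t 15.65 hd -21.369191764286402 F [ 1.8  1.  -1.4] Tz 0.05 c [224.02 196.32] raw 0.856 pointer 0.985 contrast 26.1
```

jog_arm --pt "0.25 0 0 0 0 0 -0.2" --pt "0.25 0 0 0 0 0 -0.4" --pt "0.25 0 0 0 0 0 -0.6" --pt "0.25 0 0 0 0 0 -0.8" --pt "0.25 0 0 0 0 0 -1"

```text
time: 16.27
position: [0.5176, -0.0477, 0.2091]
tool_rot: [2.964, 1.041, 0.002]
ft_force: [2.3, 0.7, -2.0]
grip_width: 0.313
grip_force: 20.0
```

jog_arm --pt "0.25 0 0 0 0 0 -0.05" --pt "0.25 0 0 0 0 0 -0.08" --pt "0.25 0 0 0 0 0 -0.08" --pt "0.25 0 0 0 0 0 -0.08" --pt "0.25 0 0 0 0 0 -0.08"

```text
time: 16.68
position: [0.5176, -0.0477, 0.2091]
tool_rot: [2.983, 0.985, 0.002]
ft_force: [5.2, 0.4, -3.0]
grip_width: 0.318
grip_force: 20.0
```

```bash
python3 m.py;python3 - <<'E'
from h import *
d,g,G=gauge("c5.png",6)
E
```

```text
t 16.6833 hd -53.4467853603399 F [ 5.2  0.4 -3. ] Tz 0.05 c [224.1  196.22] raw 2.797 pointer 2.926 contrast 35.3
```

View pics/c5.png

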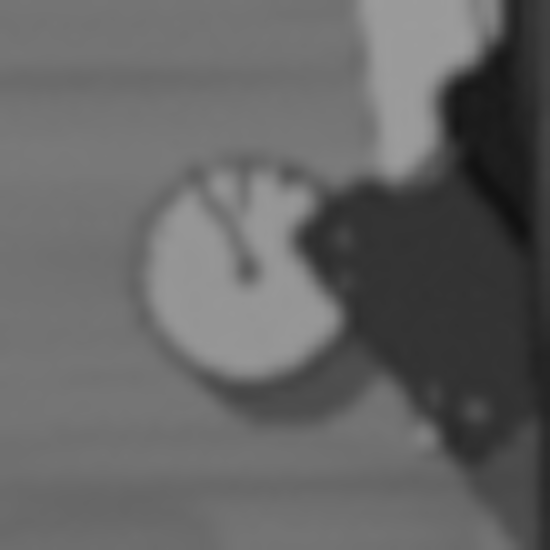

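Picture c5: the pointer (pivot (248,270)) lies about on the first long mark at (205,190); the second long mark is at (243,190). The auto reading picked up the gripper, so I'll limit its angle range.

```bash
sed -i 's/arange(-60,200,1.)/arange(-60,115,1.)/' h.py; python3 m.py
python3 - <<'E'
from h import *
d,g,G=gauge(nimg=6)
c=np.array([224.1,196.3])
for r in(2,3,4,5,6,7,8):
    th=np.radians(np.arange(20,115,5.));X=(c[0]-r*np.cos(th)).astype(np.float32)[None];Y=(c[1]-r*np.sin(th)).astype(np.float32)[None]
    print(r,cv2.remap(g.astype(np.float32),X,Y,cv2.INTER_CUBIC)[0].astype(int))
E
```

```text
t 17.1833 hd -53.48197332313649 F [ 4.7  0.7 -3.3] Tz 0.07 c [224.11 196.21] raw 1.212 pointer 1.342 contrast 32.7
2 [141 140 138 136 133 130 127 123 120 117 115 115 115 117 119 123 125 129
 133]
3 [149 149 148 146 144 140 134 128 122 117 115 116 121 126 132 137 141 145
 148]
4 [150 150 150 150 148 146 142 135 127 119 116 118 125 134 142 146 148 150
 152]
5 [149 149 150 150 150 148 144 135 124 117 116 120 127 132 139 144 148 150
 150]
6 [149 149 149 149 150 149 141 131 119 114 118 124 128 126 128 137 147 149
 150]
7 [149 149 149 150 150 148 142 127 116 115 127 134 132 122 119 134 147 150
 150]
8 [147 147 148 149 149 149 143 128 116 123 139 144 137 122 116 136 148 149
 145]
```

The radial profile puts the pointer at about 1.36, with marks found at 1.20 and 1.69. A small nudge, then release and rise.

jog_arm --pt "0.25 0 0 0 0 0 -0.07" --pt "0.25 0 0 0 0 0 -0.13" --pt "0.25 0 0 0 0 0 -0.13" --pt "0.25 0 0 0 0 0 -0.13" --pt "0.25 0 0 0 0 0 -0.13"

```text
time: 18.1
position: [0.5176, -0.0477, 0.2091]
tool_rot: [3.015, 0.882, 0.001]
ft_force: [5.6, -0.5, -3.6]
grip_width: 0.317
grip_force: 20.0
```

jog_arm --pt "0.4 0 0 0 0 0 0" --pt "0.6 0 0 0 0 0 0" --pt "0.6 0 0 0 0 0 0" --pt "0.6 0 0 0 0 0 0" --pt "0.6 0 0 0 0 0 0"

```text
time: 18.52
position: [0.5167, -0.0477, 0.2091]
tool_rot: [-3.015, -0.882, 0.001]
ft_force: [0.5, -0.3, -0.9]
grip_width: 0.574
grip_force: 0.0
```

jog_arm --pt "0.6 0 0 0.05 0 0 0" --pt "0.6 0 0 0.1 0 0 0" --pt "0.6 0 0 0.15 0 0 0" --pt "0.6 0 0 0.2 0 0 0" --pt "0.6 0 0 0.2 0 0 0"

```text
time: 18.93
position: [0.5192, -0.0476, 0.3144]
tool_rot: [3.012, 0.881, 0.011]
ft_force: [0.3, -0.2, 0.7]
grip_width: 0.597
grip_force: 0.0
```

jog_arm --pt "0.6 0 0 0 0 0 0.2" --pt "0.6 0 0 0 0 0 0.4" --pt "0.6 0 0 0 0 0 0.6" --pt "0.6 0 0 0 0 0 0.8" --pt "0.6 0 0 0 0 0 1"

```text
time: 19.35
position: [0.5168, -0.0477, 0.3086]
tool_rot: [-2.68, -1.639, 0.001]
ft_force: [-1.2, 0.0, -0.3]
grip_width: 0.599
grip_force: 0.0
```

```bash
python3 m.py;python3 - <<'E'
from h import *
d,g,G=gauge("c6.png",8)
c=np.array([224.1,196.3])
for r in(2,3,4,5,6,7,8):
    th=np.radians(np.arange(20,115,5.));X=(c[0]-r*np.cos(th)).astype(np.float32)[None];Y=(c[1]-r*np.sin(th)).astype(np.float32)[None]
    print(r,cv2.remap(g.astype(np.float32),X,Y,cv2.INTER_CUBIC)[0].astype(int))
E
```

```text
t 19.35 hd -27.110812421367093 F [-1.2  0.  -0.3] Tz -0.0 c [224.13 196.21] raw 1.248 pointer 1.378 contrast 37.2
2 [144 143 142 141 139 136 132 128 124 120 116 114 113 114 115 119 123 127
 132]
3 [151 151 150 150 148 144 138 131 125 120 117 116 119 124 130 135 140 144
 149]
4 [151 152 152 151 150 148 144 138 128 119 114 115 122 131 141 146 149 152
 153]
5 [151 151 151 151 151 150 146 138 125 115 109 109 116 126 138 145 150 153
 152]
6 [151 151 150 151 151 149 143 134 120 112 112 113 117 119 126 138 149 151
 152]
7 [151 150 150 151 151 149 143 129 117 116 126 132 129 121 121 136 149 151
 151]
8 [149 147 150 152 151 151 144 130 118 124 140 146 139 123 117 137 150 151
 146]
```

View pics/c6.png

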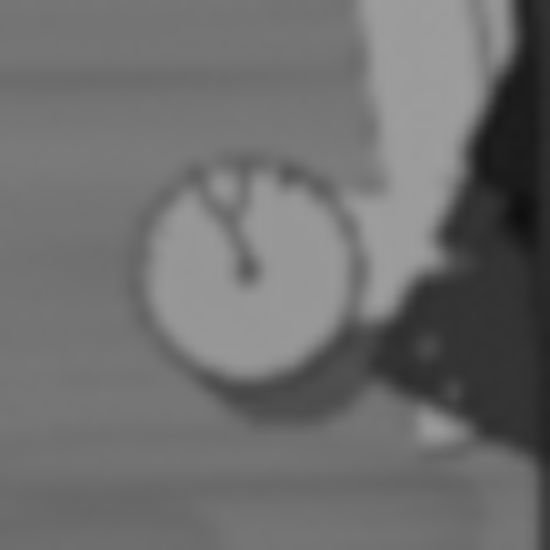

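Picture c6: the pointer runs from pivot (248,270) into the gap between the long marks at (205,190) and (243,190), at about 1.39 rad. The arm is clear.

```bash
python3 -c "
from bench import ctrl
print(ctrl.close_job())"
```

```text
the job is handed in; nothing more can be done
None
```

The job is handed in: the large knob alone brought the pointer to about 0.40 rad, and the small knob then took it to about 1.39 rad, between the long marks, with the tester released and the arm clear; no verdict was returned.

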